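# Set the driver unit to speed 4 and start it

## Robot

A 6-joint arm with a two-finger parallel gripper is mounted at the origin on the work surface. World frame = base frame: x ahead of the robot, y to its left, z up, the work surface at z = 0. Lengths are in m, angles in rad, forces in N, time in s.
With the tool pointing down it reaches from about 0.425 to 0.95 m from the base axis. Payload 3.5 kg.
Tool frame: the origin (TCP) lies midway between the tips of the shut fingers; the grasp point (between the pads) lies 19 mm behind it; z points along the fingers, y is the line along which they close (so a half turn about z gives the same grasp; the last joint's range is limited). The gripper opens to 85 mm and grips with 20 to 120 N. Pads are 22 mm wide; open, the fingers measure 114 mm over their backs; the gripper's body (76 mm by 85 mm) begins 54 mm behind the grasp point. The pads swing forward as they close: fully open they stand 13 mm farther back than shut.
Start: joints at [-1.32, 0.286, 1.577, -0, 1.279, -0.15], TCP at [0.263, -0.621, 0.231] pointing down, gripper open.
Joint ranges: [-2.77, 2.77], [-0.9, 2.22], [0.21, 2.48], [-1.53, 4.67], [0.24, 2.81], [-2.84, 2.84]. Speed limits (rad/s): [2.79, 2.79, 3.14, 3.14, 3.14, 3.14].

## Interface

Orientations are given as a unit quaternion [x, y, z, w].
In Python, from plant import * gives the robot as it stands.
- The arm moves only by the tool move_arm, never from a script. Its argument "moves" is a list of rows, each a list of 3 entries, a list of its own where there are three numbers: the opening, from 0 (shut) to 1 (fully open), then the shift along the tool's x, y, z in m, then the turn, a rotation vector about the tool's x, y, z in rad. A call has exactly 10 rows; each row shifts and turns the commanded pose from where the row before left it, along the tool's axes as they then stand; what a row does not reach is not made up. A row lasts 1/12 s, in which the tool goes at most 41.7 mm and 7.16 degrees, less where a joint would pass 70% of its speed; a pose out of reach is approached as far as the arm can. A call is refused whole if a number of a shift passes 0.0417 or a number of a turn 0.125, either way. A call with a gripper value outside its range is refused whole. The fingers move at their own pace and stop on an object; "grip_force" is the grip in N (left out, the last holds). Time passes only in rows, so rows that do not move let the fingers close, or fill a call up. It gives the time, the measured TCP pose, the force, the opening and the grip force at its end, in the units of the state.
- get_state(): the state, without advancing time (a new reading comes with each control period).
- read_camera(name): name is "scene" or "top" or "wrist"; returns the picture (384x512x3 uint8, red, green, blue); there is no depth.
- camera_params(name): a dict with "fx", "fy", "cx", "cy" (pixels), "rvec" (rotation vector, rad) and "tvec" (3), from world to camera coordinates, as OpenCV has them; the wrist camera has in their place "tool_from_camera" (4x4, takes a point from camera to tool coordinates, whose origin is the TCP and whose axes are the flange's). Camera axes: x right, y down, z forward; pixel columns grow to the right and rows downward; lengths in m; the calibration is good to about 2 mm. A picture is of the moment at which its call begins: read the wrist's pose just before it. camera_params takes no time and is no camera call.
- sign_off(): hands the job in; it is judged then, once.
The state is a dict: "time": time; "qpos": joint angles; "dq": joint speeds; "joint_efforts": joint torques, N m; "eef_pos": TCP position; "tcp_rot": TCP orientation; "contact_force": force on the tool from outside, world axes, zero at the start; "wrist_torque": the same for the moment, N m; "opening": opening from 0.0 (shut) to 1.0 (fully open); "finger_force": force on a finger pad.
Only numpy, scipy, OpenCV 4.12 (cv2) and the standard library are available. Lean on these libraries where they do the work, as an engineer would, in place of code of your own. Each camera call takes 0.05 s, during which the arm holds its last target. There are 200 camera calls.

## Task

Push the pointer of the big speed selector round with the tip of the shut fingers, click by click, until it rests on position 4: the fourth click clockwise from the off stop, which is the broad mark at the unit's left. Then press the round start button fully down and let it come up again. Do not pinch or straddle the pointer, do not press start before the selector is on 4, and leave the small selector and all the loose things where they are.

Things in the scene. Friction and masses are not known exactly. Their poses are not given: they have to be found in the camera images.
- unit: grey control unit fixed to the bench, its case 200 mm deep (x) by 320 mm wide (y), flat level top 60 mm above the work surface. Origin under its centre; x points away from its front edge (the edge nearer the robot), y to its left. It may be yawed by up to about 20 degrees.
- dial_axis (a point): where the vertical axis of the big speed selector meets the unit's top (50 mm left of the unit's centre); axes as the unit's. Round it, 67 mm out, lie seven flat white marks for positions 0 to 6, the one at 0 much broader. A sprung detent draws the selector into the nearest position: leaving one takes 3 to 4 N at 38 mm from the axis, and past half way it snaps forward by itself.
- dial (a joint): the big speed selector: 0 to 3.142 rad, growing clockwise seen from above. It clicks into seven positions 0 (off) to 6, every 30 degrees (0.5236 rad); position 4 reads 2.094. At 0 (anticlockwise end stop) the pointer points to the unit's left (its +y), at 3 straight away from the front edge, at 6 to its right.
- pointer_tip (a point): outer end, at the top edge, of the selector's pointer: a black bar 12 mm thick with vertical sides, from 18 mm behind the axis to 50 mm ahead of it, underside 2 mm and top 30 mm above the unit's top; a round hub under it, 42 mm in diameter, ends 11 mm above the unit's top. y points outward along the pointer, z up.
- start (a joint): the round start button near the front right of the unit's top: 0 up, 0.006 m fully down; sprung, about 1.5 N to begin and 5 N fully down
- start_top (a point): centre of the start button's top: a black disc 28 mm in diameter in a 44 mm steel collar that ends 12 mm above the unit's top; button top at rest 22 mm above the unit's top (95 mm right of the unit's centre, 50 mm towards the front)
- trim_edge (a point): a point on the edge of the small second selector (32 mm across, under 50 mm high, on a steel base, at the far right of the unit's top, 95 mm right of the centre and 45 mm towards the back): to be left alone
- bit_tin: round aluminium bit tin, 34 mm diameter, 30 mm high, loose on the far left corner of the unit's top; origin under its centre
- driver: blue cordless screwdriver lying left of the unit, about 260 mm long, 50 mm thick; loose; origin on the table under its middle, x towards its bit
- tub: white open plastic tub, 130 x 100 x 80 mm, loose, right of the unit; origin under its centre
- hinge_tray: wooden tray with dividers, 100 x 200 x 50 mm, loose, beyond the unit; origin under its centre
- glue: glue bottle, 48 mm diameter, 140 mm high, loose, beyond the unit's far left corner; origin under its centre
- tape: cardboard tape core lying flat, 90 mm outside diameter, 25 mm high, loose, by the unit's near right corner; origin under its centre
- screwdriver: hand screwdriver lying in front of the unit, loose; origin on the table under it

How it is judged:
By the outcome, as a careful person would: the job done as asked, in the order asked, and still so for the second after the job is handed in, with the robot touching nothing.
It also fails if it takes over 51 s, if anything falls off the work surface, if the arm or the gripper's body presses on something with over 40 N, if the wrist force passes 120 N, or if a joint passes its speed limit or range.

## Working session

There is one attempt and no reset: what is moved stays moved. The work goes in short steps, Python scripts to look and compute and a tool call to move; the robot and the scene stay as the last step left them, time stands still between calls to the robot, and variables do not carry over. Pictures are saved under pics/ and viewed, at most 10 in all, crops included, and the job is handed in when it is done.

Besides the shell and the picture viewer there is one more tool, called after ">>>" in YAML: its name, and indented under it one key for each argument. move_arm: Moves the arm, as the interface text tells. Its arguments: {"type":"object","properties":{"moves":{"type":"array"},"grip_force":{"type":"number"}},"required":["moves"]}

```bash
mkdir -p pics; cat > h.py <<'E'
from plant import *
import numpy as np, cv2
from scipy.spatial.transform import Rotation as R
def cam(n):
    p=camera_params(n); K=np.array([[p['fx'],0,p['cx']],[0,p['fy'],p['cy']],[0,0,1.]])
    return K,np.array(p['rvec'],float),np.array(p['tvec'],float)
def ray(n,u,v,z):
    K,r,t=cam(n); Rm=cv2.Rodrigues(r)[0]; c=-Rm.T@t; d=Rm.T@np.linalg.solve(K,[u,v,1.]); return c+d*(z-c[2])/d[2]
def proj(n,P):
    K,r,t=cam(n); return cv2.projectPoints(np.array(P,float).reshape(-1,1,3),r,t,K,None)[0].reshape(-1,2)
E
python3 - <<'E'
from h import *
for n in ("top","scene"):
    cv2.imwrite(f"pics/{n}.png",read_camera(n)[:,:,::-1])
s=get_state();print(s)
K,r,t=cam("top");print(K,r,t)
E
```

```text
{'time': 0.1, 'qpos': array([-1.31999711e+00,  2.87093779e-01,  1.57804201e+00, -2.71311764e-06,
        1.27862596e+00, -1.49998060e-01]), 'dq': array([-0.00043932, -0.00230219, -0.00184991, -0.0004663 ,  0.00012091,
       -0.00032877]), 'joint_efforts': array([ 1.58480201e-03, -4.07292759e+01, -2.93698543e+01, -1.27182393e-04,
        3.39733859e-03,  4.96995085e-06]), 'eef_pos': array([ 0.26322907, -0.62090226,  0.2300682 ]), 'tcp_rot': array([ 9.79986648e-01,  1.99060274e-01, -5.59357408e-05, -1.08310615e-03]), 'contact_force': array([ 0.52553322, -0.16516888, -0.10353733]), 'wrist_torque': array([ 0.03175579,  0.01268698, -0.00433322]), 'finger_force': 0.0, 'opening': 0.9975416517622752}
[[439.81385677   0.         256.63073479]
 [  0.         439.81385677 188.57236598]
 [  0.           0.           1.        ]] [ 2.13823133 -2.19603321  0.12179833] [0.04736541 0.51942907 0.97114468]
```

View pics/top.png

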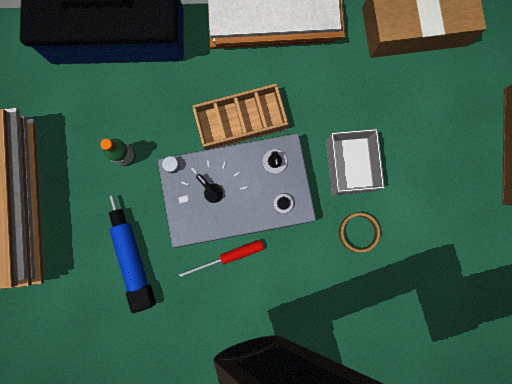

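View pics/scene.png

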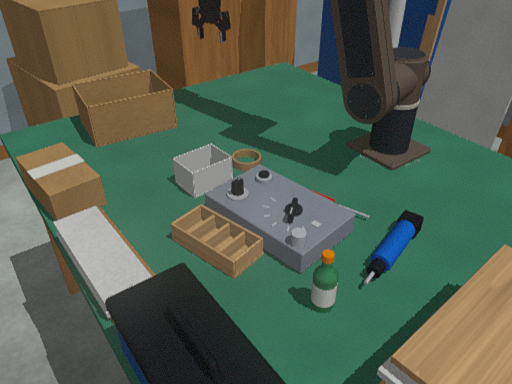

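The top view shows the unit with corners near (159,160), (302,135), (315,220) and (172,246). The dial hub is near (212,194), with the pointer towards (196,174), the broad mark at (183,199) and the start button at (283,203). Now I'll measure these.

```bash
python3 - <<'E'
from h import *
im=read_camera("top"); hsv=cv2.cvtColor(im,cv2.COLOR_RGB2HSV)
# marks
g=im.min(2); m=((g>165)).astype(np.uint8); m[:155]=0;m[215:]=0;m[:,:175]=0;m[:,252:]=0
n,l,st,c=cv2.connectedComponentsWithStats(m)
P=[]
for i in range(1,n):
    if st[i,4]>=3: w=ray("top",*c[i],.060); P.append(w); print(c[i].round(1),st[i,4],w.round(4))
P=np.array(P)
A=np.c_[2*P[:,:2],np.ones(len(P))];x=np.linalg.lstsq(A,(P[:,:2]**2).sum(1),rcond=None)[0]
print("fit c",x[:2],np.sqrt(x[2]+x[0]**2+x[1]**2))
for z,q in((.06,[(159,160),(302,135),(315,220),(172,246)]),): 
    C=np.array([ray("top",*k,z) for k in q]);print(C.round(4),C.mean(0))
    e=C[1]-C[0]; f=C[2]-C[3]; print("yaw",np.arctan2(-(e+f)[0]*-1,-(e+f)[1])*-1, np.linalg.norm(e),np.linalg.norm(C[3]-C[0]))
# dark pointer
d=(im.max(2)<50).astype(np.uint8); n,l,st,c=cv2.connectedComponentsWithStats(d)
for i in range(1,n):
    if 20<st[i,4]<600 and 155<c[i][1]<225: print("dark",c[i].round(1),st[i])
cv2.imwrite("pics/crop.png",cv2.resize(im[130:250,150:320,::-1],None,fx=4.5,fy=4.5,interpolation=cv2.INTER_CUBIC))
E
```

```text
[175.4 163.2] 15 [0.5783 0.2118 0.06  ]
[207.5 163. ] 12 [0.5768 0.1408 0.06  ]
[223.4 164.6] 13 [0.5723 0.1058 0.06  ]
[193.5 170.4] 14 [0.561 0.172 0.06 ]
[236.1 173.7] 14 [0.5512 0.078  0.06  ]
[200.3 178.1] 7 [0.5435 0.1572 0.06  ]
[184.2 182.9] 13 [0.5338 0.1927 0.06  ]
[243.2 187.2] 13 [0.5208 0.0632 0.06  ]
[182.8 198.7] 59 [0.499 0.196 0.06 ]
fit c [0.52822299 0.13901661] 0.06056295110457009
[[ 0.5864  0.248   0.06  ]
 [ 0.6345 -0.0707  0.06  ]
 [ 0.4447 -0.0919  0.06  ]
 [ 0.3967  0.2204  0.06  ]] [0.51556456 0.07647134 0.06      ]
yaw -0.1509956320984415 0.3223074153521784 0.1916509921129053
dark [ 24.8 199.4] [ 18 117  13 168 511]
dark [ 38.4 196.2] [ 33 117  14 166 478]
dark [132.1 158.2] [124 148  12  18  44]
dark [274.6 159.8] [268 152  14  16 145]
dark [ 55.8 173.1] [ 50 167  13  13  52]
dark [212.  191.2] [197 174  26  29 323]
dark [ 63.2 181.9] [ 57 180  12   6  26]
dark [ 47.5 188.4] [ 42 184  13  10  35]
dark [ 58.3 198. ] [ 46 188  24  24 125]
dark [283.2 202.8] [278 197  12  12 115]
dark [117.6 216.7] [109 208  20  18 232]
```

View pics/crop.png

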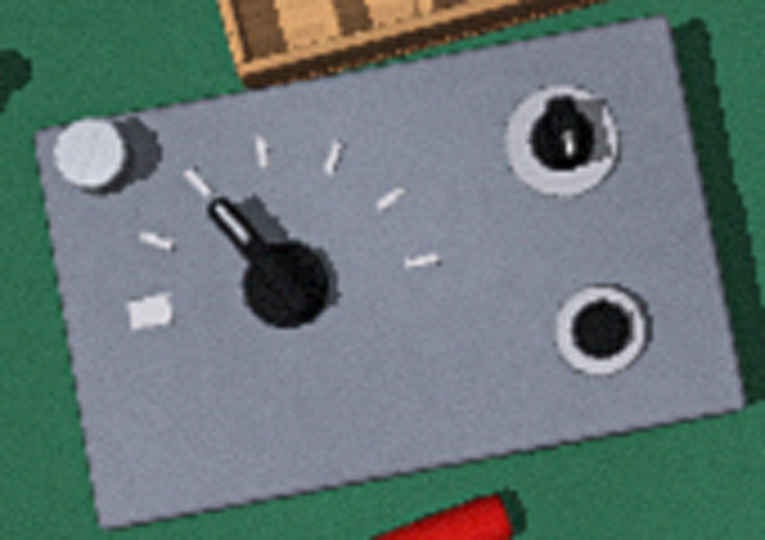

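The crop shows the pointer on mark 2, the third from the broad mark at crop (150,312). The hub is at (288,284), the start button at (601,328), and the way between the pointer and the tin on its left is clear.

```bash
cat >> h.py <<'E'
def toolshift(target):
    s=get_state(); Rt=R.from_quat(s['tcp_rot']); return Rt.inv().apply(np.array(target)-s['eef_pos'])
E
python3 - <<'E'
from h import *
uv=[(182.8,198.7),(184.2,182.9),(193.5,170.4),(207.5,163),(223.4,164.6),(236.1,173.7),(243.2,187.2)]
P=np.array([ray("top",*k,.06) for k in uv])[:,:2]
# similarity fit of known mark layout (unit frame, about axis)
a=np.radians(90-30*np.arange(7)); z=.067*np.exp(1j*a); w=P[:,0]+1j*P[:,1]
A=np.c_[z,np.ones(7)]; s=np.linalg.lstsq(A,w,rcond=None)[0]; print("scale,yaw",abs(s[0]),np.angle(s[0]),"axis",s[1],abs(A@s-w).round(4))
o=s[1]-.05j*np.exp(1j*np.angle(s[0]));print("origin",o,"start",o+(-.05-.095j)*np.exp(1j*np.angle(s[0])))
print("start ray",ray("top",283.2,202.8,.082), "hub",ray("top",212.5,193.5,.09))
print(toolshift([.48,-.25,.231]).round(4), R.from_quat(get_state()['tcp_rot']).inv().apply([.519-.48,.182+.25,0]).round(4))
E
```

```text
scale,yaw 1.0026301606843788 0.159747632915116 axis (0.5096696696157087+0.12980949132842173j) [0.     0.0003 0.0007 0.0009 0.0002 0.0009 0.0006]
origin (0.5176231225093011+0.08044611839798466j) start (0.4833713100766895-0.021297743063438138j)
start ray [ 0.48249193 -0.02228871  0.082     ] hub [0.5057228  0.12796306 0.09      ]
[ 3.443e-01 -2.570e-01 -2.000e-04] [ 0.2044 -0.3826  0.0008]
```

>>> move_arm:
  moves:
    - [0,[0.0313,-0.0234,0],[0,0,0]]
    - [0,[0.0313,-0.0234,0],[0,0,0]]
    - [0,[0.0313,-0.0234,0],[0,0,0]]
    - [0,[0.0313,-0.0234,0],[0,0,0]]
    - [0,[0.0313,-0.0234,0],[0,0,0]]
    - [0,[0.0313,-0.0234,0],[0,0,0]]
    - [0,[0.0313,-0.0234,0],[0,0,0]]
    - [0,[0.0313,-0.0234,0],[0,0,0]]
    - [0,[0.0313,-0.0234,0],[0,0,0]]
    - [0,[0.0313,-0.0234,0],[0,0,0]]
  grip_force: 40

```text
time: 0.98
eef_pos: [0.4607, -0.282, 0.2311]
tcp_rot: [0.98, 0.199, -0.0, -0.0]
contact_force: [1.1, -0.8, -0.4]
opening: 0.008
finger_force: 0.0
```

>>> move_arm:
  moves:
    - [0,[0.0313,-0.0234,0],[0,0,0]]
    - [0,[0.0186,-0.0348,0],[0,0,0]]
    - [0,[0.0186,-0.0348,0],[0,0,0]]
    - [0,[0.0186,-0.0348,0],[0,0,0]]
    - [0,[0.0186,-0.0348,0],[0,0,0]]
    - [0,[0.0186,-0.0348,0],[0,0,0]]
    - [0,[0.0186,-0.0348,0],[0,0,0]]
    - [0,[0.0186,-0.0348,0],[0,0,0]]
    - [0,[0.0186,-0.0348,0],[0,0,0]]
    - [0,[0,0,0],[0,0,0]]

```text
time: 1.82
eef_pos: [0.5078, 0.0701, 0.2312]
tcp_rot: [0.979, 0.202, 0.0, -0.001]
contact_force: [-0.4, -0.2, -0.3]
opening: -0.001
finger_force: 0.0
```

```bash
python3 - <<'E'
from h import *
s=get_state(); im=read_camera("wrist"); cv2.imwrite("pics/w1.png",im[:,:,::-1])
print(s['time'],s['eef_pos'],R.from_quat(s['tcp_rot']).as_matrix().round(3),s['opening'],s['contact_force'])
p=camera_params("wrist");print(p)
c=p['fx'];print(toolshift([.519,.182,.231]))
T=np.eye(4);T[:3,:3]=R.from_quat(s['tcp_rot']).as_matrix();T[:3,3]=s['eef_pos']
T=T@np.array(p['tool_from_camera']);Ti=np.linalg.inv(T)
for q in ([.5097,.1298,.09],[.5097+.05*np.cos(.683),.1298+.05*np.sin(.683),.09],[.483,-.0215,.082]):
    v=Ti@np.r_[q,1];print("pred px",p['fx']*v[0]/v[2]+p['cx'],p['fy']*v[1]/v[2]+p['cy'])
E
```

```text
1.8167 [0.50777671 0.07009708 0.23118468] [[ 0.918  0.396 -0.   ]
 [ 0.396 -0.918  0.003]
 [ 0.001 -0.003 -1.   ]] -0.0013004847613382082 [-0.43259032 -0.21551647 -0.31718857]
{'fx': 331.791695622267, 'fy': 331.791695622267, 'cx': 255.35457619609832, 'cy': 187.8271218080083, 'tool_from_camera': array([[-6.06571971e-04, -9.53401594e-01, -3.01703552e-01,
         7.75213621e-02],
       [ 9.99999779e-01, -4.96289524e-04, -4.42184432e-04,
        -1.15329119e-04],
       [ 2.71847029e-04, -3.01703754e-01,  9.53401684e-01,
        -1.43011604e-01],
       [ 0.00000000e+00,  0.00000000e+00,  0.00000000e+00,
         1.00000000e+00]])}
[ 5.55175282e-02 -1.00765471e-01  9.74195317e-05]
pred px 193.54278044232666 146.2315429128961
pred px 173.66328840103347 88.14808729759473
pred px 333.1933637935298 231.66052272378698
```

View pics/w1.png

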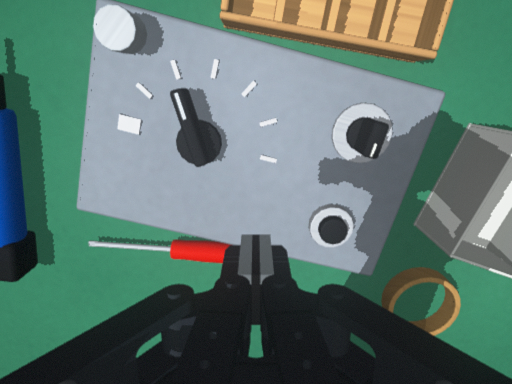

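The wrist view shows the pointer tip at (180,90), the hub at (197,145) and the button at (332,230), all within about 3 mm of the prediction. The shut fingertips are about 14 mm wide in y.

>>> move_arm:
  moves:
    - [0,[0.0185,-0.0336,0],[0,0,0]]
    - [0,[0.0185,-0.0336,0],[0,0,0]]
    - [0,[0.0185,-0.0336,0],[0,0,0]]
    - [0,[0,0,0],[0,0,-0.094]]
    - [0,[0,0,0],[0,0,-0.094]]
    - [0,[0,0,0],[0,0,-0.094]]
    - [0,[0,0,0.0385],[0,0,0]]
    - [0,[0,0,0.0385],[0,0,0]]
    - [0,[0,0,0.0385],[0,0,0]]
    - [0,[0,0,0],[0,0,0]]

```text
time: 2.7
eef_pos: [0.514, 0.1766, 0.107]
tcp_rot: [0.942, 0.334, -0.008, -0.001]
contact_force: [-1.2, 0.2, -1.4]
opening: -0.001
finger_force: 0.0
```

```bash
cat >> h.py <<'E'
def rel():
    s=get_state(); Rt=R.from_quat(s['tcp_rot']); d=Rt.inv().apply(s['eef_pos']-np.array([.5097,.1298,.06]))
    M=Rt.as_matrix(); print("t",s['time'],"rel tool",d.round(4),"psi-yaw deg",np.degrees(np.arctan2(M[1,0],M[0,0])-.1597).round(1),"pos",s['eef_pos'].round(4),"Ftool",Rt.inv().apply(s['contact_force']).round(2))
E
python3 - <<'E'
from h import *
s=get_state();rel();im=read_camera("wrist"); cv2.imwrite("pics/w2.png",im[:,:,::-1])
E
```

```text
t 2.7 rel tool [ 0.0321 -0.034  -0.0472] psi-yaw deg 29.9 pos [0.514  0.1766 0.107 ] Ftool [-0.76 -0.86  1.41]
```

View pics/w2.png

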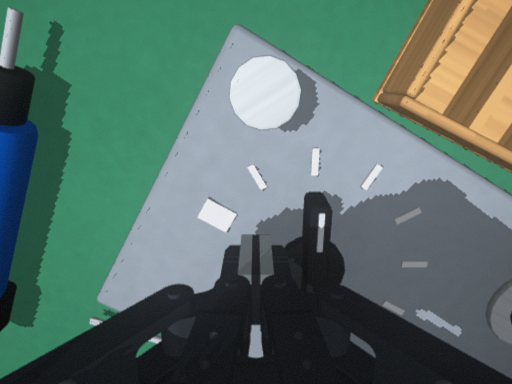

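The fingertips are at (256,235), clear on the left side of the pointer (bar at x 303–330), and parallel to it. I'll lower them and close in.

>>> move_arm:
  moves:
    - [0,[0.007,0,0],[0,0,0]]
    - [0,[0,0,0.015],[0,0,0]]
    - [0,[0,0,0.015],[0,0,0]]
    - [0,[0,0.004,0],[0,0,0]]
    - [0,[0,0.004,0],[0,0,0]]
    - [0,[0,0.002,0],[0,0,0]]
    - [0,[0,0.002,0],[0,0,0]]
    - [0,[0,0,0],[0,0,0]]
    - [0,[0,0,0],[0,0,0]]
    - [0,[0,0,0],[0,0,0]]

```text
time: 3.58
eef_pos: [0.5333, 0.1738, 0.0863]
tcp_rot: [0.942, 0.335, 0.0, 0.0]
contact_force: [-0.2, 0.1, -0.5]
opening: -0.001
finger_force: 0.0
```

```bash
python3 -c "
from h import *
rel()"
```

```text
t 3.5833 rel tool [ 0.0462 -0.0192 -0.0263] psi-yaw deg 30.0 pos [0.5333 0.1738 0.0863] Ftool [-0.11 -0.18  0.5 ]
```

>>> move_arm:
  moves:
    - [0,[-0.007,0,0],[0,0,0]]
    - [0,[0,0,0.009],[0,0,0]]
    - [0,[0,0,0],[0,0,0]]
    - [0,[0,0.001,0],[0,0,0]]
    - [0,[0,0.001,0],[0,0,0]]
    - [0,[0,0.001,0],[0,0,0]]
    - [0,[0,0.001,0],[0,0,0]]
    - [0,[0,0.001,0],[0,0,0]]
    - [0,[0,0,0],[0,0,0]]
    - [0,[0,0,0],[0,0,0]]

```text
time: 4.42
eef_pos: [0.5314, 0.1653, 0.0772]
tcp_rot: [0.942, 0.335, 0.0, 0.0]
contact_force: [-0.9, 0.6, -0.9]
opening: 0.0
finger_force: 0.7
```

```bash
python3 -c "
from h import *
rel()"
```

```text
t 4.4167 rel tool [ 0.0393 -0.0138 -0.0172] psi-yaw deg 30.0 pos [0.5314 0.1653 0.0772] Ftool [-0.33 -0.99  0.88]
```

>>> move_arm:
  moves:
    - [0,[0.0007,0.002,0],[0,0,0.0524]]
    - [0,[0.0007,0.002,0],[0,0,0.0524]]
    - [0,[0.0007,0.002,0],[0,0,0.0524]]
    - [0,[0.0007,0.002,0],[0,0,0.0524]]
    - [0,[0.0007,0.002,0],[0,0,0.0524]]
    - [0,[0.0007,0.002,0],[0,0,0.0524]]
    - [0,[0.0007,0.002,0],[0,0,0.0524]]
    - [0,[0,0,0],[0,0,0]]
    - [0,[0,0,0],[0,0,0]]
    - [0,[0,0,0],[0,0,0]]

```text
time: 5.25
eef_pos: [0.5427, 0.1558, 0.0773]
tcp_rot: [0.987, 0.158, 0.001, 0.0]
contact_force: [-0.2, -0.1, 0.1]
opening: 0.004
finger_force: 0.0
```

```bash
python3 - <<'E'
from h import *
rel(); cv2.imwrite("pics/w3.png",read_camera("wrist")[100:384,150:450,::-1])
E
```

```text
t 5.25 rel tool [ 0.0394 -0.0144 -0.0173] psi-yaw deg 9.0 pos [0.5427 0.1558 0.0773] Ftool [-0.27  0.04 -0.13]
```

View pics/w3.png

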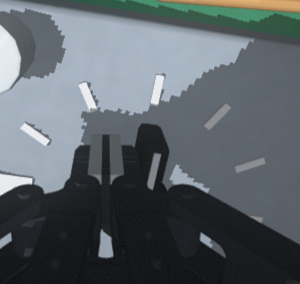

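The pointer has clicked to 3 and points at mark 3 (crop (158,90)). Next click is an arc of 30°.

>>> move_arm:
  moves:
    - [0,[0.0007,0.002,0],[0,0,0.0524]]
    - [0,[0.0007,0.002,0],[0,0,0.0524]]
    - [0,[0.0007,0.002,0],[0,0,0.0524]]
    - [0,[0.0007,0.002,0],[0,0,0.0524]]
    - [0,[0.0007,0.002,0],[0,0,0.0524]]
    - [0,[0.0007,0.002,0],[0,0,0.0524]]
    - [0,[0.0007,0.002,0],[0,0,0.0524]]
    - [0,[0.0007,0.002,0],[0,0,0.0524]]
    - [0,[0.0007,0.002,0],[0,0,0.0524]]
    - [0,[0.0007,0.002,0],[0,0,0.0524]]

```text
time: 6.13
eef_pos: [0.5507, 0.1367, 0.0769]
tcp_rot: [0.995, -0.105, 0.0, 0.0]
contact_force: [0.5, 0.1, 0.4]
opening: -0.002
finger_force: 0.0
```

>>> move_arm:
  moves:
    - [0,[0,0,0],[0,0,0]]
    - [0,[0,0,0],[0,0,0]]
    - [0,[0,0,0],[0,0,0]]
    - [0,[0,-0.01,0],[0,0,0]]
    - [0,[0,-0.01,0],[0,0,0]]
    - [0,[0,0,-0.02],[0,0,0]]
    - [0,[0,0,-0.03],[0,0,0]]
    - [0,[0,0,-0.03],[0,0,0]]
    - [0,[0,0,0],[0,0,0]]
    - [0,[0,0,0],[0,0,0]]

```text
time: 6.97
eef_pos: [0.5565, 0.1576, 0.1597]
tcp_rot: [0.995, -0.103, 0.003, -0.001]
contact_force: [-0.3, -0.0, -1.1]
opening: 0.002
finger_force: 0.0
```

```bash
python3 - <<'E'
from h import *
rel(); cv2.imwrite("pics/w4.png",read_camera("wrist")[:,:,::-1])
print(toolshift([.483,-.0217,.12]).round(4))
E
```

```text
t 6.9667 rel tool [ 0.0406 -0.037  -0.0994] psi-yaw deg -21.0 pos [0.5565 0.1576 0.1597] Ftool [-0.32  0.08  1.11]
[-0.0338  0.1899  0.0373]
```

View pics/w4.png

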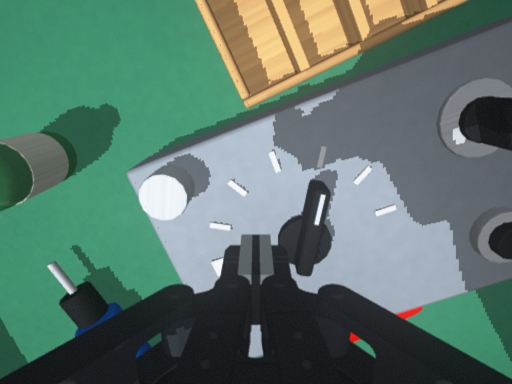

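The pointer rests on mark 4 (322,157), and the broad mark is at (218,266). Next is the start button.

>>> move_arm:
  moves:
    - [0,[-0.0068,0.038,0],[0,0,0]]
    - [0,[-0.0068,0.038,0],[0,0,0]]
    - [0,[-0.0068,0.038,0],[0,0,0]]
    - [0,[-0.0068,0.038,0],[0,0,0]]
    - [0,[-0.0068,0.038,0],[0,0,0]]
    - [0,[0,0,0],[0,0,0]]
    - [0,[0,0,0.03],[0,0,0]]
    - [0,[0,0,0.03],[0,0,0]]
    - [0,[0,0,0],[0,0,0]]
    - [0,[0,0,0],[0,0,0]]

```text
time: 7.85
eef_pos: [0.4799, -0.0215, 0.0941]
tcp_rot: [0.995, -0.104, -0.004, -0.001]
contact_force: [-0.2, 0.4, 0.7]
opening: -0.001
finger_force: 0.0
```

```bash
python3 - <<'E'
from h import *
rel(); print(toolshift([.483,-.0217,.082]).round(4))
cv2.imwrite("pics/w5.png",read_camera("wrist")[:,:,::-1])
E
```

```text
t 7.85 rel tool [ 0.0018  0.1542 -0.0342] psi-yaw deg -21.0 pos [ 0.4799 -0.0215  0.0941] Ftool [-0.3  -0.39 -0.73]
[ 0.0032 -0.0004  0.0121]
```

View pics/w5.png

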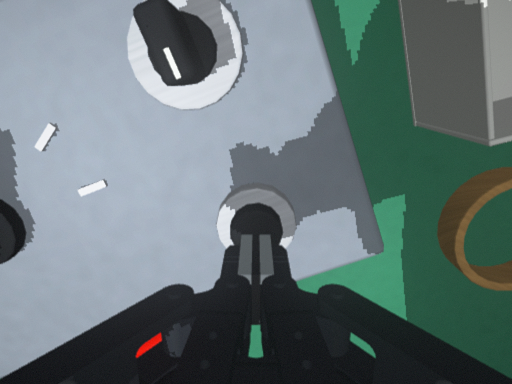

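The fingers are centred over the button (256,222). I'll go down slowly.

>>> move_arm:
  moves:
    - [0,[0.002,0,0],[0,0,0]]
    - [0,[0,0,0.004],[0,0,0]]
    - [0,[0,0,0.004],[0,0,0]]
    - [0,[0,0,0.002],[0,0,0]]
    - [0,[0,0,0.002],[0,0,0]]
    - [0,[0,0,0.002],[0,0,0]]
    - [0,[0,0,0.001],[0,0,0]]
    - [0,[0,0,0],[0,0,0]]
    - [0,[0,0,0],[0,0,0]]
    - [0,[0,0,0],[0,0,0]]

```text
time: 8.73
eef_pos: [0.484, -0.0229, 0.082]
tcp_rot: [0.995, -0.104, -0.0, -0.0]
contact_force: [-1.1, 0.5, 1.6]
opening: -0.002
finger_force: 0.7
```

>>> move_arm:
  moves:
    - [0,[0,0,0.001],[0,0,0]]
    - [0,[0,0,0.001],[0,0,0]]
    - [0,[0,0,0.001],[0,0,0]]
    - [0,[0,0,0.001],[0,0,0]]
    - [0,[0,0,0.001],[0,0,0]]
    - [0,[0,0,0.001],[0,0,0]]
    - [0,[0,0,0.0005],[0,0,0]]
    - [0,[0,0,0],[0,0,0]]
    - [0,[0,0,0],[0,0,0]]
    - [0,[0,0,0],[0,0,0]]

```text
time: 9.57
eef_pos: [0.4842, -0.023, 0.076]
tcp_rot: [0.995, -0.104, -0.0, -0.0]
contact_force: [-2.9, 1.7, 7.3]
opening: -0.002
finger_force: 3.7
```

>>> move_arm:
  moves:
    - [0,[0,0,0.0005],[0,0,0]]
    - [0,[0,0,0.0005],[0,0,0]]
    - [0,[0,0,0],[0,0,0]]
    - [0,[0,0,0],[0,0,0]]
    - [0,[0,0,0],[0,0,0]]
    - [0,[0,0,0],[0,0,0]]
    - [0,[0,0,0],[0,0,0]]
    - [0,[0,0,0],[0,0,0]]
    - [0,[0,0,0],[0,0,0]]
    - [0,[0,0,0],[0,0,0]]

```text
time: 10.4
eef_pos: [0.4843, -0.023, 0.0759]
tcp_rot: [0.995, -0.104, -0.0, 0.0]
contact_force: [-5.8, 1.4, 13.2]
opening: 0.002
finger_force: 6.3
```

The button is at its stop: the force rose to 13 N with no further travel. I'll lift off and retreat.

>>> move_arm:
  moves:
    - [0,[0,0,-0.002],[0,0,0]]
    - [0,[0,0,-0.003],[0,0,0]]
    - [0,[0,0,-0.004],[0,0,0]]
    - [0,[0,0,-0.01],[0,0,0]]
    - [0,[0,0,-0.03],[0,0,0]]
    - [0,[0,0,-0.04],[0,0,0]]
    - [0,[0,0.02,-0.03],[0,0,0]]
    - [0,[0,0.04,0],[0,0,0]]
    - [0,[0,0.04,0],[0,0,0]]
    - [0,[0,0.04,0],[0,0,0]]

```text
time: 11.23
eef_pos: [0.4553, -0.1614, 0.1949]
tcp_rot: [0.995, -0.103, 0.002, 0.001]
contact_force: [1.7, -0.5, -0.9]
opening: -0.003
finger_force: 0.0
```

>>> move_arm:
  moves:
    - [0,[0,0.04,0],[0,0,0]]
    - [0,[0,0.04,0],[0,0,0]]
    - [0,[0,0.02,0],[0,0,0]]
    - [0,[0,0,0],[0,0,0]]
    - [0,[0,0,0],[0,0,0]]
    - [0,[0,0,0],[0,0,0]]
    - [0,[0,0,0],[0,0,0]]
    - [0,[0,0,0],[0,0,0]]
    - [0,[0,0,0],[0,0,0]]
    - [0,[0,0,0],[0,0,0]]

```text
time: 12.07
eef_pos: [0.4348, -0.257, 0.1934]
tcp_rot: [0.995, -0.103, 0.0, 0.0]
contact_force: [-0.7, -0.2, -1.0]
opening: -0.003
finger_force: 0.0
```

```bash
python3 - <<'E'
from h import *
rel(); im=read_camera("top")
cv2.imwrite("pics/end.png",cv2.resize(im[80:320,80:400,::-1],None,fx=2.4,fy=2.4,interpolation=cv2.INTER_CUBIC))
E
```

```text
t 12.0667 rel tool [ 0.0061  0.3939 -0.1334] psi-yaw deg -21.0 pos [ 0.4348 -0.257   0.1934] Ftool [-0.62  0.33  1.01]
```

View pics/end.png

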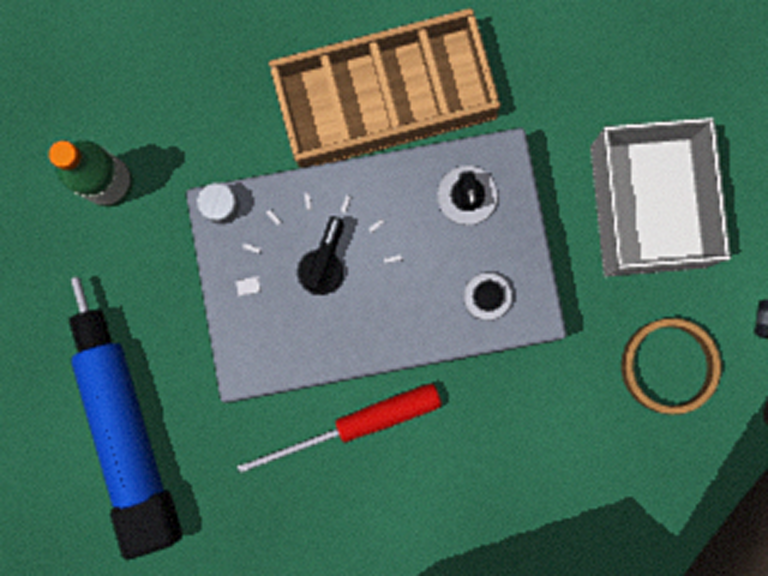

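The pointer points to mark 4 (346,203), the button is free at (489,296), and everything else is where it was.

```bash
python3 -c "
from plant import *
print(sign_off())"
```

```text
the job is handed in; nothing more can be done
None
```

The big speed selector was pushed click by click to position 4, the start button was then pressed to its stop and released, nothing else looks moved in the last picture, and the job was handed in at about 12 s.

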